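Start the mould press and hold it shut

ROBOT

A 7-joint arm with a two-finger parallel gripper is mounted at the origin on a cart in front of the work surface, level with it; the furniture and walls round the work are solid. World frame = base frame: x ahead of the robot, y to its left, z up, the work surface at z = 0. Lengths are in mm, angles in rad, forces in N, time in s.
With the tool pointing down it reaches from about 350 to 900 mm from the base axis. Payload 7.2 kg.
Tool frame: the origin (TCP) lies midway between the tips of the shut fingers; the grasp point (between the pads) lies 19 mm behind it; z points along the fingers, y is the line along which they close (so a half turn about z gives the same grasp; the last joint's range is limited). The gripper opens to 88 mm and grips with 3 to 60 N. Pads are 20 mm wide; open, the fingers measure 115 mm over their backs; the gripper's body (75 mm by 178 mm) begins 61 mm behind the grasp point.
Start: joints at [-1.285, 0.411, -0.013, 1.596, 0.006, 1.134, -0.082], TCP at [216.55, 586.289, 222.653] pointing down, gripper open.
Joint ranges: [-2.95, 2.95], [-0.29, 1.99], [-1.47, 1.44], [0.14, 2.54], [-1.03, 4.17], [0.13, 1.85], [-2.86, 2.86]. Speed limits (rad/s): [2.39, 2.39, 3.01, 3.01, 3.14, 3.14, 3.14].

INTERFACE

Orientations are given as a unit quaternion [w, x, y, z].
In Python, from plant import telemetry, eyes, arm gives the robot as it stands.
- The arm moves only by the shell command python3 -m creep 'ROWS'. ROWS is JSON, a list of rows, each a list of 3 entries, a list of its own where there are three numbers: the finger opening in cm, from 0 to 8.78, then the shift along the world's x, y, z in cm, then the turn, a rotation vector about the world's x, y, z in rad. In form: [[claw, [dx, dy, dz], [rx, ry, rz]], ...]. A call has 1 to 20 rows; each row shifts and turns the commanded pose from where the row before left it; what a row does not reach is not made up. A row lasts 1/12 s, in which the tool goes at most 41.7 mm and 7.16 degrees, less where a joint would pass 70% of its speed; a pose out of reach is approached as far as the arm can. A call is refused whole if a number of a shift passes 4.17 or a number of a turn 0.125, either way. A call with a gripper value outside its range is refused whole. The fingers move at their own pace and stop on an object; the grip force is fixed at half the most. Time passes only in rows, so rows that do not move let the fingers close. It gives the time, the measured TCP pose, the force, the opening and the grip force at its end, in the units of the state.
- telemetry.state(): the state, without advancing time (a new reading comes with each control period).
- eyes.read_camera(name): name is "scene" or "top" or "wrist"; returns the picture (384x512x3 uint8, blue, green, red); there is no depth.
- eyes.calibration(name): a dict with "intrinsics" (3x3 intrinsics, pixels), "distortion" ([k1, k2, p1, p2, k3] as OpenCV has them; the pictures are not rectified), "T" (4x4, takes a point from camera to world coordinates). Camera axes: x right, y down, z forward; pixel columns grow to the right and rows downward; lengths in mm; the calibration is good to about 2 mm. A picture is of the moment at which its call begins: read the wrist's pose just before it. calibration takes no time and is no camera call; for the wrist camera it gives the pose at the moment of the call.
- arm.close_job(): hands the job in; it is judged then, once.
The state is a dict: "time": time; "joint_positions": joint angles; "qd": joint speeds; "joint_efforts": joint torques, N m; "ee_pos": TCP position; "orientation": TCP orientation; "force": force on the tool from outside, world axes, zero at the start; "ft_torque": the same for the moment, N m; "grip_width": opening from 0.0 (shut) to 1.0 (fully open); "grasp_force": force on a finger pad.
Only numpy, scipy, OpenCV 4.12 (cv2) and the standard library are available. Lean on these libraries where they do the work, as an engineer would, in place of code of your own. Each camera call takes 0.05 s, during which the arm holds its last target. There are 200 camera calls.

TASK

Start the small mould press from the controls on the bench: push down the raised end of the rocker switch until it has gone fully over, then press the square air-valve key fully home (it stays in), then press the big round palm button fully down and keep it down, so that the press stays shut; finish while still holding it down with the fingers. Never press the long narrow bar key, and do not move or pick up any of the loose things on the bench.

Things in the scene. Friction and masses are not known exactly. Their poses are not given: they have to be found in the camera images.
- rocker_unit: housing of the rocker switch (it may be turned any way round): plain grey box 76 x 76 x 42 mm high fixed to the bench, one of four alike but for the control on top (they stand in a loose row in any order); origin at the centre of its underside, z up; the rocker's raised end (as found) lies on its +x side
- rocker_high (a point): point on the upper face of the rocker's raised end, 20 mm from the pivot and on the middle line; it moves with the rocker: about 61 mm above the bench as found, 53.5 mm when fully over. The rocker is black, 56 mm long, 32 wide, two flat halves meeting in a shallow V at the pivot over the middle of the housing; as found one half is level, the other slopes up at about 0.4 rad
- rocker (a joint): rocker angle, rad: 0 as found to 0.4 fully over (the half that was up is then level); stays where it is left; about 3 N at the raised end moves it
- valve_unit: housing of the square air-valve key: plain grey box 76 x 76 x 42 mm high fixed to the bench, one of four alike but for the control on top (they stand in a loose row in any order); origin at the centre of its underside, z up
- valve_top (a point): centre of the flat top of the square key (black, 30 x 30 mm); it moves with the key: 57 mm above the bench when out, 50 mm when home
- valve_key (a joint): how far the square key is pressed in, m: 0 out to 0.007 fully home; no spring, stays where it is left; about 3.5 N moves it
- palm_unit: housing of the big round palm button: plain grey box 76 x 76 x 42 mm high fixed to the bench, one of four alike but for the control on top (they stand in a loose row in any order); origin at the centre of its underside, z up
- palm_top (a point): centre of the top of the round mushroom-shaped button (black, 46 mm across); it moves with the button: 64 mm above the bench when up, 56 mm when fully down
- palm_button (a joint): how far the round button is pressed, m: 0 up to 0.008 fully down; its spring lifts it again when let go; it takes about 2 N to start and 5 N fully down. The press platen follows it
- bar_unit: housing of the long narrow bar key: plain grey box 76 x 76 x 42 mm high fixed to the bench, one of four alike but for the control on top (they stand in a loose row in any order); origin at the centre of its underside, z up
- bar_top (a point): centre of the top of the bar key (black, 52 x 14 mm, 57 mm above the bench), which must be left alone
- bar_key (a joint): how far the bar key is pressed, m: 0 up to 0.006; sprung
- mould_press: the mould press, fixed at the back of the bench: steel base 120 x 250 mm, two columns, crosshead, 138 mm high in all; origin under its centre; it is not touched
- weight: small brass weight with a knob, 26 mm wide, 43 high, loose bystander standing on the bench; origin under its centre
- spool: light wooden cylinder, 34 mm wide, 40 high, loose bystander standing on the bench; origin under its centre
- bung: tapered oak bung, 42 mm wide, 48 high, loose bystander standing on the bench; origin under its centre
- pot: round stoneware pot, 62 mm wide, 49 high, loose bystander standing on the bench; origin under its centre
- dish: clear fluted glass dish, 95 mm wide, 32 high, loose bystander standing on the bench; origin under its centre
- bunch: one brown rolled cigar bunch, 110 mm long, 22 wide, 20 high, loose bystander standing on the bench; origin under its centre
- gauge: wooden gauge board with a row of holes, 178 x 38 x 9 mm, loose bystander standing on the bench; origin under its centre

How it is judged:
By the outcome, as a careful person would: the job done as asked, in the order asked, and still so for the second after the job is handed in, while the arm keeps its last pose, push and grip.
It also fails if it takes over 43 s, if anything falls off the work surface, if the arm or the gripper's body presses on something with over 40 N, if the wrist force passes 120 N, or if a joint passes its speed limit or range.

## Working session

There is one attempt and no reset: what is moved stays moved. The work goes in short steps, Python scripts to look and compute and a shell command to move; the robot and the scene stay as the last step left them, time stands still between calls to the robot, and variables do not carry over. Pictures are saved under pics/ and viewed, at most 10 in all, crops included, and the job is handed in when it is done.

```bash
mkdir -p pics
python3 - <<'E'
from plant import telemetry, eyes
import cv2
for n in("top","scene"):
    cv2.imwrite(f"pics/{n}0.png",eyes.read_camera(n))
    c=eyes.calibration(n);print(n,c)
print(telemetry.state())
E
```

```text
top {'intrinsics': array([[359.4953677 ,   0.        , 255.45103174],
       [  0.        , 359.4953677 , 194.16947324],
       [  0.        ,   0.        ,   1.        ]]), 'distortion': array([-0.00785139,  0.        ,  0.        ,  0.        ,  0.        ]), 'T': array([[-1.30318922e-02, -9.84676988e-01,  1.73900542e-01,
         3.75961632e+02],
       [-9.99713890e-01,  9.34209029e-03, -2.20196111e-02,
         1.44281001e+01],
       [ 2.00576098e-02, -1.74137745e-01, -9.84517008e-01,
         9.23059970e+02],
       [ 0.00000000e+00,  0.00000000e+00,  0.00000000e+00,
         1.00000000e+00]])}
scene {'intrinsics': array([[382.21977143,   0.        , 258.23944063],
       [  0.        , 382.21977143, 189.49144834],
       [  0.        ,   0.        ,   1.        ]]), 'distortion': array([-0.01970468,  0.        ,  0.        ,  0.        ,  0.        ]), 'T': array([[ 7.86902144e-01, -4.69888856e-01,  3.99986847e-01,
         1.77083005e+02],
       [-6.17058831e-01, -5.94104441e-01,  5.16021620e-01,
        -4.38127320e+02],
       [-4.83884613e-03, -6.52873936e-01, -7.57451127e-01,
         7.39955484e+02],
       [ 0.00000000e+00,  0.00000000e+00,  0.00000000e+00,
         1.00000000e+00]])}
{'time': 0.1, 'joint_positions': array([-1.28525473,  0.411804  , -0.01272834,  1.59693051,  0.00559766,
        1.13434083, -0.0822158 ]), 'qd': array([-0.00034956,  0.00147885,  0.00069658, -0.00348463, -0.00082954,
       -0.00016227,  0.0005482 ]), 'joint_efforts': array([ 2.06186960e-03, -5.89097071e+01,  6.43478204e-01, -2.91705537e+01,
       -5.37782069e-02,  1.44590397e-02,  5.12904944e-05]), 'ee_pos': array([216.37465015, 585.86368704, 221.91523785]), 'orientation': array([-8.08570510e-05,  1.75939071e-01,  9.84400792e-01, -7.19021861e-04]), 'force': array([ 0.47793551,  0.9748648 , -0.47341907]), 'ft_torque': array([0.01904315, 0.01326467, 0.02615742]), 'grasp_force': 0.0, 'grip_width': 1.0061314368578795}
```

View pics/top0.png

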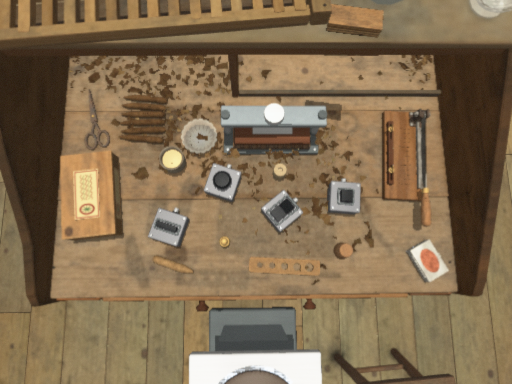

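View pics/scene0.png

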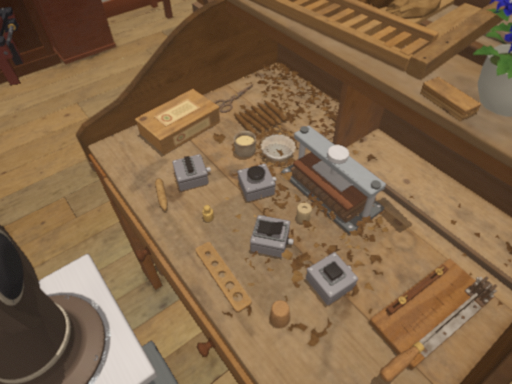

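Top view: bar unit ~(169,227), palm ~(222,181), rocker ~(283,210), valve ~(345,196). The loose weight is at (224,241), the spool at (280,170). The scene view agrees with this. Next I'll zoom in and measure the black controls.

```bash
cat > h.py <<'E'
import numpy as np, cv2
from plant import telemetry, eyes
def ray(c,p):
    q=cv2.undistortPoints(np.array([[p]],float),c["intrinsics"],c["distortion"])[0,0]
    return c["T"][:3,:3]@np.array([q[0],q[1],1]),c["T"][:3,3]
def plane(c,p,z):
    d,o=ray(c,p); return o+d*(z-o[2])/d[2]
E
python3 - <<'E'
from h import *
im=cv2.imread("pics/top0.png");c=eyes.calibration("top")
sc=cv2.imread("pics/scene0.png");cs=eyes.calibration("scene")
def blobs(im,rois,c,tag):
    for n,(u,v,z) in rois.items():
        r=20; p=im[v-r:v+r,u-r:u+r]
        m=(p.max(2)<62).astype(np.uint8)
        k,l,s,ct=cv2.connectedComponentsWithStats(m)
        i=1+np.argmax(s[1:,4]); ct=ct[i]+[u-r,v-r]
        cn=cv2.findContours((l==i).astype(np.uint8),0,1)[0][0]
        print(tag,n,s[i,4],ct.round(1),plane(c,ct,z).round(1),cv2.minAreaRect(cn))
blobs(im,dict(bar=(169,227,57),palm=(222,181,62),rock=(283,210,56),valve=(345,196,57)),c,"top")
blobs(sc,dict(bar=(189,165,57),palm=(257,174,62),rock=(270,228,56),valve=(333,271,57)),cs,"sc")
a=cv2.resize(im[150:260,140:380],None,fx=3.3,fy=3.3,interpolation=2)
cv2.imwrite("pics/a.png",a)
b=cv2.resize(sc[200:310,220:370],None,fx=5,fy=5,interpolation=2)
cv2.imwrite("pics/b.png",b)
E
```

```text
top bar 18 [184.5 228.3] [447.4 166.3  57. ] ((35.6266975402832, 21.04524803161621), (0.9417416453361511, 16.74955177307129), 19.653825759887695)
top palm 87 [222. 181.] [561.6  76.4  62. ] ((19.5, 19.0), (16.0, 17.0), 90.0)
top rock 125 [286.4 205.9] [499.3 -80.1  56. ] ((23.402441024780273, 15.878049850463867), (11.869206428527832, 10.463642120361328), 51.34019470214844)
top valve 89 [346.8 196.3] [ 521.5 -229.6   57. ] ((20.5, 20.0), (12.0, 11.0), 90.0)
sc bar 9 [190.2 170.1] [444.9 181.2  57. ] ((21.5, 25.0), (2.0, 3.0), 90.0)
sc palm 136 [255.5 172.5] [563.6  71.   62. ] ((18.5, 19.0), (12.0, 15.0), 90.0)
sc rock 201 [270.9 227.8] [492.  -75.8  56. ] ((19.45574951171875, 20.663715362548828), (22.54994010925293, 12.838167190551758), 3.814074993133545)
sc valve 43 [331.1 274.6] [ 513.6 -237.4   57. ] ((18.803775787353516, 23.71320915222168), (17.445981979370117, 8.722990989685059), 10.619654655456543)
```

View pics/a.png

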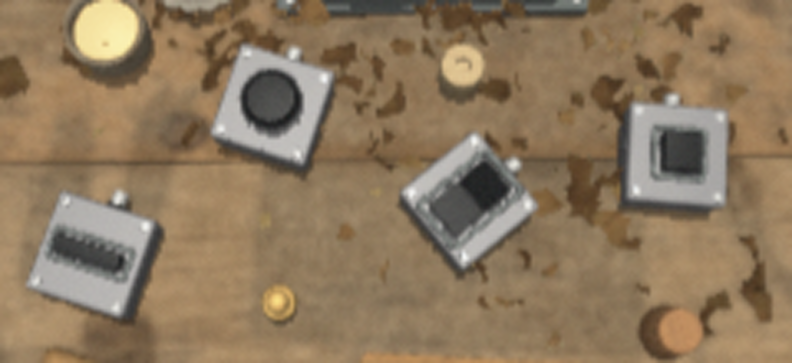

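View pics/b.png

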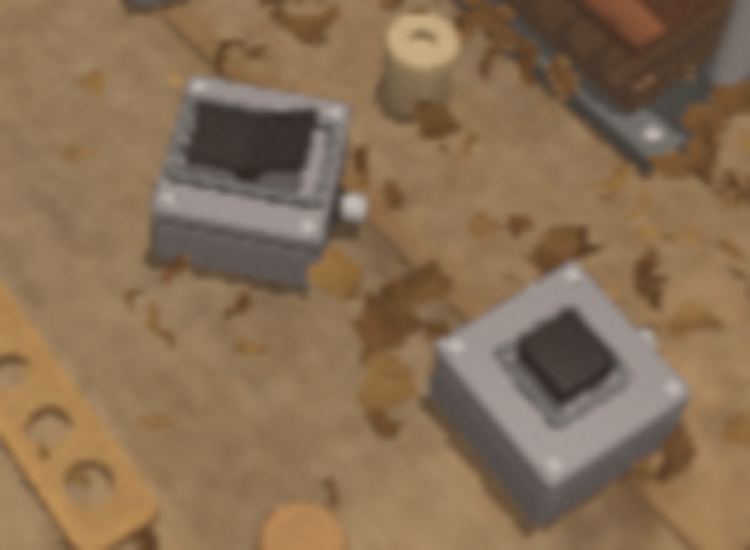

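Crop a shows the rocker V with its dark half at (487,183), towards the knob. Crop b shows that this right end is lifted, with a gap under it. The square key is at (683,150) in crop a and (567,350) in crop b. Now I'll triangulate.

```bash
python3 - <<'E'
from h import *
c=eyes.calibration("top");cs=eyes.calibration("scene")
A=lambda u,v:(140+u/3.3-.35,150+v/3.3-.35)
B=lambda u,v:(220+u/5-.4,200+v/5-.4)
for n,p,z in [("rock housing",(469.5,202.5),42),("rock hi",(487,183),60),("rock lo",(443,215),53.5),("valve",(683,150),57),("palm",(271,98),64),("pressfront L",(275,12),20),("pressfront R",(590,12),20)]:
    print(n,plane(c,A(*p),z).round(1))
for n,p,z in [("valve",(567,350),57),("rock pivot",(255,145),52),("rock hi",(285,148),60)]:
    print("sc",n,plane(cs,B(*p),z).round(1))
print("press crosshead front",plane(c,(222,125),138),plane(c,(327,125),138))
E
python3 -m creep '[[0,[2,-4,0],[0,0,0]],[0,[2,-4,0],[0,0,0]],[0,[2,-4,0],[0,0,0]],[0,[2,-4,0],[0,0,0]],[0,[2,-4,0],[0,0,0]],[0,[2,-4,0],[0,0,0]],[0,[2,-4,0],[0,0,0]],[0,[2,-4,0],[0,0,0]],[0,[2,-4,0],[0,0,0]],[0,[2,-4,0],[0,0,0]],[0,[2,-4,0],[0,0,0]],[0,[2,-4,0],[0,0,0]],[0,[0,-4,0],[0,0,0]],[0,[0,-4,0],[0,0,0]],[0,[0,-4,0],[0,0,0]],[0,[0,-4,0],[0,0,0]],[0,[0,0,0],[0,0,0]]]'
```

```text
rock housing [488.7 -70.2  42. ]
rock hi [500.7 -81.7  60. ]
rock lo [478.1 -49.3  53.5]
valve [ 524.5 -229.2   57. ]
palm [565.2  76.9  64. ]
pressfront L [644.2  77.2  20. ]
pressfront R [ 642.4 -171.9   20. ]
sc valve [ 524.5 -231.9   57. ]
sc rock pivot [492.  -74.9  52. ]
sc rock hi [497.5 -88.4  60. ]
press crosshead front [676.38630366  71.47361295 138.        ] [ 675.12956787 -170.361898    138.        ]
time: 1.52
ee_pos: [439.4, -28.4, 222.9]
orientation: [0.0, 0.18, 0.984, -0.001]
force: [0.5, 0.3, -0.3]
grip_width: 0.003
grasp_force: 0.0
```

Run:
```python
from h import *
c=eyes.calibration("wrist");im=eyes.read_camera("wrist");cv2.imwrite("pics/w1.png",im)
np.save("w1.npy",c,allow_pickle=True);print(c["T"].round(2))
```

```text
[[ 3.5000e-01  9.0000e-01  2.4000e-01  3.7397e+02]
 [ 9.3000e-01 -3.4000e-01 -9.0000e-02 -3.4200e+00]
 [-0.0000e+00  2.6000e-01 -9.7000e-01  3.8423e+02]
 [ 0.0000e+00  0.0000e+00  0.0000e+00  1.0000e+00]]
```

View pics/w1.png

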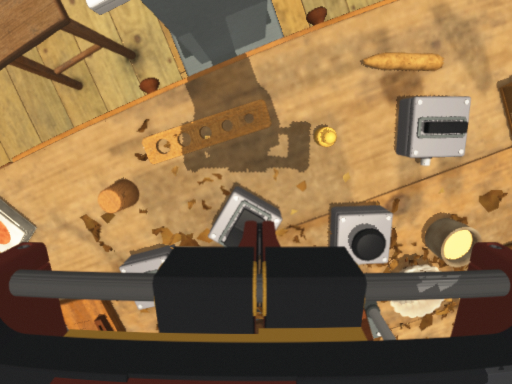

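The wrist view shows the palm button at (368,243), the bar unit at (440,127), and the rocker housing behind the fingers with its near corner at (241,184). Cross-check the palm position and work out the shift to the rocker.

Run:
```python
from h import *
c=np.load("w1.npy",allow_pickle=True).item()
print("palm",plane(c,(368,243),64).round(1))
for p in [(241,184),(281,212),(210,232)]: print("rocker corner",plane(c,p,42).round(1))
s=telemetry.state();print((np.array([500,-87,80])-s["ee_pos"])/10)
```

```text
palm [560.4  76.1  64. ]
rocker corner [434.  -51.4  42. ]
rocker corner [487.9 -16.   42. ]
rocker corner [ 480.7 -115.2   42. ]
[  6.02902627  -6.2279127  -14.27418149]
```

```bash
python3 -m creep '[[0,[3,-2.9,-1],[0,0,0]],[0,[3,-2.9,-3],[0,0,0]],[0,[0,0,-3.5],[0,0,0]],[0,[0,0,-3.5],[0,0,0]],[0,[0,0,-3],[0,0,0]],[0,[0,0,0],[0,0,0]],[0,[0,0,0],[0,0,0]]]'
python3 - <<'E'
from h import *
a=eyes.read_camera("top")[160:250,230:330];b=eyes.read_camera("scene")[190:270,220:320]
cv2.imwrite("pics/c.png",np.hstack([cv2.resize(a,(400,360),interpolation=2),cv2.resize(b,(400,360),interpolation=2)]))
E
```

```text
time: 2.15
ee_pos: [492.6, -71.7, 87.7]
orientation: [-0.002, 0.176, 0.984, -0.0]
force: [0.8, 0.4, -0.5]
grip_width: 0.007
grasp_force: 0.0
```

View pics/c.png

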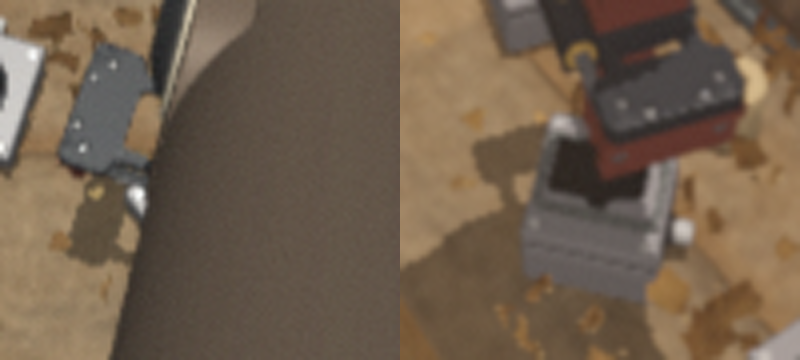

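The scene crop confirms that the knob-side half of the rocker is the raised one. Correct the position, then press down slowly.

```bash
python3 -m creep '[[0,[0.8,-1.5,0],[0,0,0]],[0,[0,0,0],[0,0,0]],[0,[0,0,-1],[0,0,0]],[0,[0,0,-1],[0,0,0]],[0,[0,0,0],[0,0,0]]]'; python3 -m creep '[[0,[0,0,-0.5],[0,0,0]],[0,[0,0,-0.4],[0,0,0]],[0,[0,0,-0.3],[0,0,0]],[0,[0,0,0],[0,0,0]],[0,[0,0,0],[0,0,0]]]'
```

```text
time: 2.67
ee_pos: [500.4, -86.5, 67.2]
orientation: [-0.001, 0.176, 0.984, 0.0]
force: [-0.4, 0.0, -0.6]
grip_width: 0.008
grasp_force: 0.0
time: 3.08
ee_pos: [501.2, -87.3, 56.3]
orientation: [-0.001, 0.176, 0.984, 0.0]
force: [-0.7, -0.3, -0.2]
grip_width: 0.004
grasp_force: 0.0
```

```bash
python3 -m creep '[[0,[0,0,-0.2],[0,0,0]],[0,[0,0,-0.2],[0,0,0]],[0,[0,0,0],[0,0,0]],[0,[0,0,0],[0,0,0]]]'; python3 -m creep '[[0,[0,0,-0.2],[0,0,0]],[0,[0,0,0],[0,0,0]],[0,[0,0,0],[0,0,0]]]'
```

```text
time: 3.42
ee_pos: [501.5, -87.6, 53.6]
orientation: [-0.0, 0.176, 0.984, 0.0]
force: [-4.6, -0.0, 15.6]
grip_width: 0.004
grasp_force: 8.1
time: 3.67
ee_pos: [501.6, -87.6, 53.2]
orientation: [0.0, 0.176, 0.984, 0.001]
force: [-11.1, 2.1, 36.9]
grip_width: 0.003
grasp_force: 18.7
```

It hit its stop at 53.4 mm, which matches fully over. Lift and move to the valve key at (524.5,-230).

```bash
python3 -m creep '[[0,[0,0,1],[0,0,0]],[0,[0,0,3],[0,0,0]],[0,[0,0,3],[0,0,0]],[0,[0.6,-3.5,0],[0,0,0]],[0,[0.6,-3.5,0],[0,0,0]],[0,[0.6,-3.5,0],[0,0,0]],[0,[0.5,-3.5,0],[0,0,0]],[0,[0,0,0],[0,0,0]],[0,[0,0,0],[0,0,0]]]'
python3 - <<'E'
from h import *
b=eyes.read_camera("scene")[190:310,220:380];t=eyes.read_camera("top")[150:250,240:400]
cv2.imwrite("pics/d.png",np.vstack([cv2.resize(b,(400,300),interpolation=2),cv2.resize(t,(400,250),interpolation=2)]))
E
```

```text
time: 4.42
ee_pos: [523.8, -229.8, 120.3]
orientation: [-0.0, 0.178, 0.984, -0.0]
force: [0.1, 0.7, -0.3]
grip_width: 0.006
grasp_force: 0.0
```

View pics/d.png

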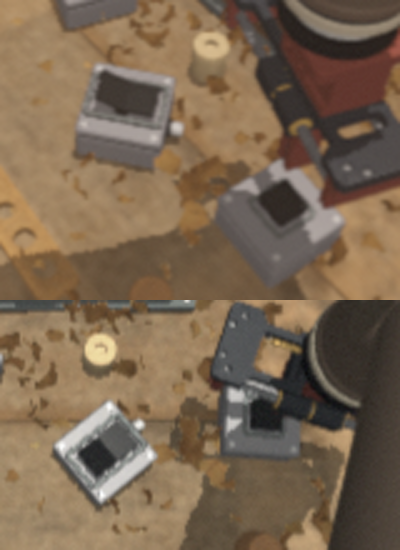

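The rocker has flipped: the shading has swapped, and its left end at (105,75) is now up. Press the valve key next.

```bash
python3 -m creep '[[0,[0.1,-0.1,-2.5],[0,0,0]],[0,[0,0,-2.5],[0,0,0]],[0,[0,0,-0.8],[0,0,0]],[0,[0,0,0],[0,0,0]],[0,[0,0,-0.4],[0,0,0]],[0,[0,0,-0.4],[0,0,0]],[0,[0,0,0],[0,0,0]],[0,[0,0,0],[0,0,0]]]'; python3 -m creep '[[0,[0,0,-0.2],[0,0,0]],[0,[0,0,-0.2],[0,0,0]],[0,[0,0,0],[0,0,0]],[0,[0,0,0],[0,0,0]]]'
```

```text
time: 5.18
ee_pos: [526.1, -228.6, 55.3]
orientation: [0.001, 0.176, 0.984, 0.0]
force: [-1.4, 0.1, -0.8]
grip_width: 0.009
grasp_force: 0.0
time: 5.52
ee_pos: [526.1, -228.7, 50.9]
orientation: [0.001, 0.176, 0.984, -0.0]
force: [0.6, -0.6, 0.6]
grip_width: 0.003
grasp_force: 0.9
```

```bash
python3 -m creep '[[0,[0,0,-0.2],[0,0,0]],[0,[0,0,0],[0,0,0]],[0,[0,0,0],[0,0,0]]]'; python3 -m creep '[[0,[0,0,-0.15],[0,0,0]],[0,[0,0,0],[0,0,0]],[0,[0,0,0],[0,0,0]]]'
```

```text
time: 5.77
ee_pos: [526.2, -228.8, 50.3]
orientation: [0.001, 0.176, 0.984, 0.0]
force: [-3.7, 1.8, 18.9]
grip_width: 0.004
grasp_force: 8.8
time: 6.02
ee_pos: [526.3, -228.8, 50.1]
orientation: [0.001, 0.176, 0.984, 0.001]
force: [-8.1, 3.9, 31.6]
grip_width: 0.004
grasp_force: 15.7
```

The valve is home at 50.1 mm with a clear stop. Now the palm button at about (563,76).

```bash
python3 -m creep '[[0,[0,0,1],[0,0,0]],[0,[0,0,3],[0,0,0]],[0,[0,0,3],[0,0,0]],[0,[0.4,3.4,0],[0,0,0]],[0,[0.4,3.4,0],[0,0,0]],[0,[0.4,3.4,0],[0,0,0]],[0,[0.4,3.4,0],[0,0,0]],[0,[0.4,3.4,0],[0,0,0]],[0,[0.4,3.4,0],[0,0,0]],[0,[0.4,3.4,0],[0,0,0]],[0,[0.4,3.4,0],[0,0,0]],[0,[0.4,3.3,0],[0,0,0]],[0,[0,0,0],[0,0,0]],[0,[0,0,0],[0,0,0]]]'
python3 - <<'E'
from h import *
b=eyes.read_camera("scene")[130:310,180:420]
cv2.imwrite("pics/e.png",cv2.resize(b,(720,540),interpolation=2))
E
```

```text
time: 7.18
ee_pos: [561.2, 78.7, 116.6]
orientation: [-0.001, 0.174, 0.985, -0.0]
force: [-0.5, -0.5, -0.1]
grip_width: 0.003
grasp_force: 0.0
```

View pics/e.png

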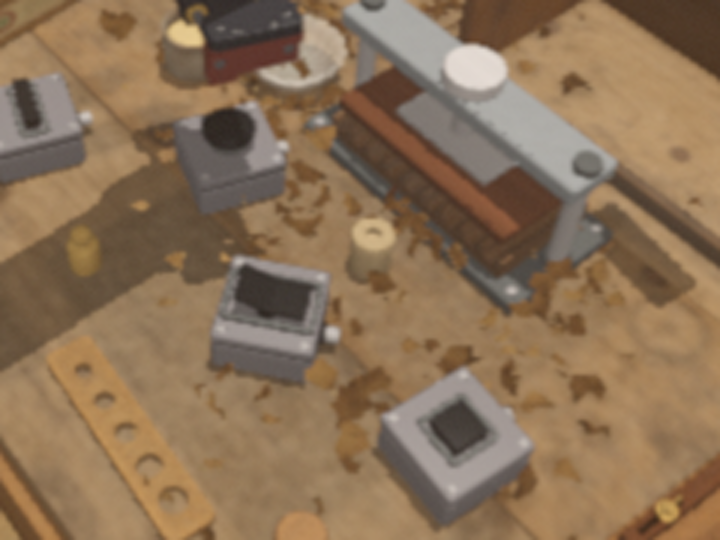

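The rocker is over at (272,290) and the valve key sits low at (458,427). The palm button at (228,130) is still up, and the loose things haven't moved. Press the palm button.

```bash
python3 -m creep '[[0,[0.2,-0.2,-2.5],[0,0,0]],[0,[0,0,-1.8],[0,0,0]],[0,[0,0,0],[0,0,0]],[0,[0,0,-0.5],[0,0,0]],[0,[0,0,-0.5],[0,0,0]],[0,[0,0,0],[0,0,0]],[0,[0,0,0],[0,0,0]]]'; python3 -m creep '[[0,[0,0,-0.3],[0,0,0]],[0,[0,0,-0.3],[0,0,0]],[0,[0,0,0],[0,0,0]],[0,[0,0,0],[0,0,0]]]'
```

```text
time: 7.82
ee_pos: [563.9, 74.1, 64.6]
orientation: [0.0, 0.176, 0.984, 0.0]
force: [-0.1, -1.5, -0.5]
grip_width: 0.004
grasp_force: 0.0
time: 8.15
ee_pos: [564.1, 74.3, 58.4]
orientation: [0.0, 0.176, 0.984, 0.0]
force: [1.6, -1.9, 2.3]
grip_width: 0.007
grasp_force: 1.2
```

```bash
python3 -m creep '[[0,[0,0,-0.2],[0,0,0]],[0,[0,0,-0.2],[0,0,0]],[0,[0,0,0],[0,0,0]],[0,[0,0,0],[0,0,0]]]'; python3 -m creep '[[0,[0,0,-0.15],[0,0,0]],[0,[0,0,0],[0,0,0]],[0,[0,0,0],[0,0,0]],[0,[0,0,0],[0,0,0]],[0,[0,0,0],[0,0,0]]]'
```

```text
time: 8.48
ee_pos: [564.3, 74.3, 55.7]
orientation: [0.001, 0.176, 0.984, 0.001]
force: [-3.9, -1.4, 17.5]
grip_width: 0.005
grasp_force: 8.8
time: 8.9
ee_pos: [564.4, 74.4, 55.4]
orientation: [0.001, 0.176, 0.984, 0.001]
force: [-8.4, -1.5, 30.3]
grip_width: 0.001
grasp_force: 15.2
```

Run:
```python
from h import *
b=eyes.read_camera("scene")[90:330,120:440]
cv2.imwrite("pics/f.png",cv2.resize(b,(800,600),interpolation=2))
s=telemetry.state();print(s["time"],s["ee_pos"],s["force"])
```

```text
8.95 [564.39551633  74.35309028  55.44045197] [-7.49761369 -2.88758939 30.59530344]
```

View pics/f.png

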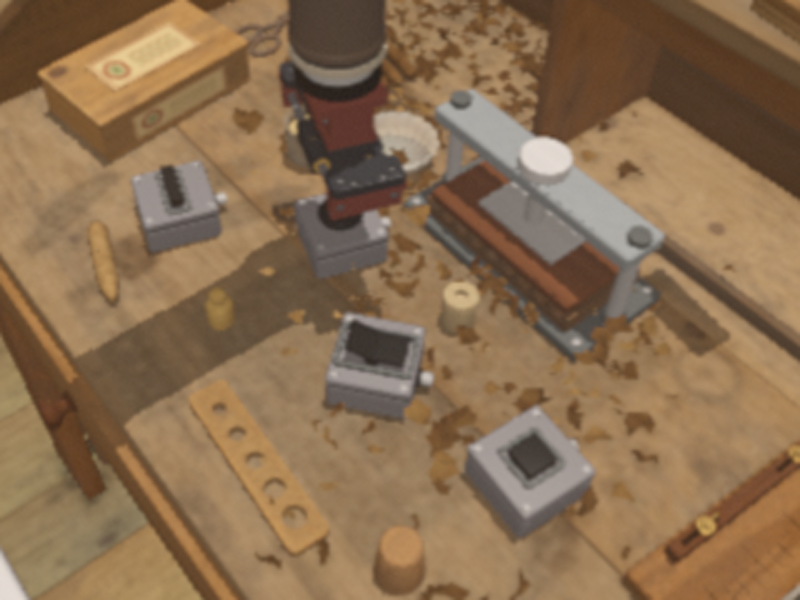

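The fingers hold the palm button down at (340,212). The platen at (535,215) has lowered and the press is shut. The rocker (378,345) and valve (530,455) are done, and the loose things are undisturbed. Hand in.

```bash
python3 -c "
from plant import arm
print(arm.close_job())"
```

```text
the job is handed in; nothing more can be done
None
```

I pushed the rocker fully over, pressed the valve key home, and handed the job in at about 9 s with the fingers still holding the palm button fully down and the press shut; I never touched the bar key, and the last picture shows the loose things where they were.

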